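Clamp a reagent bottle by pumping a ratchet clamp

ROBOT

A 6-joint arm with a two-finger parallel gripper is mounted at the origin on a cart in front of the work surface, level with it; the furniture and walls round the work are solid. World frame = base frame: x ahead of the robot, y to its left, z up, the work surface at z = 0. Lengths are in mm, angles in rad, forces in N, time in s.
With the tool pointing down it reaches from about 325 to 775 mm from the base axis. Payload 5.5 kg.
Tool frame: the origin (TCP) lies at the very end of the fingers, on their centre line; the grasp point (between the pads) lies 19 mm behind it; z points along the fingers, y is the line along which they close (so a half turn about z gives the same grasp; the last joint's range is limited). The gripper opens to 88 mm and grips with 3 to 60 N. Pads are 20 mm wide; open, the fingers measure 115 mm over their backs; the gripper's body (75 mm by 178 mm) begins 61 mm behind the grasp point.
Start: joints at [1.146, 0.091, 1.231, -0, 1.82, -0.057], TCP at [215.743, 559.885, 222.631] pointing down, gripper open.
Joint ranges: [-2.87, 2.87], [-0.86, 2.18], [0.17, 2.46], [-1.51, 4.65], [0.06, 2.69], [-2.65, 2.65]. Speed limits (rad/s): [2.57, 2.57, 3.01, 3.14, 3.14, 3.14].

INTERFACE

Orientations are given as a rotation vector (axis times angle).
In Python, from rig import arm gives the robot as it stands.
- The arm moves only by the shell command python3 -m crank 'ROWS' [FORCE]. ROWS is JSON, a list of rows, each a list of 5 numbers: the opening in per cent of the stroke, from 0 (shut) to 100 (fully open), then the shift along the tool's x, y, z in units of 60 mm (1.0 is 60 mm), then the turn about the tool's z in units of 10 degrees (1.0 is 10 degrees). In form: [[claw, tx, ty, tz, roll], ...]. A call has 1 to 8 rows; each row shifts and turns the commanded pose from where the row before left it, along the tool's axes as they then stand; what a row does not reach is not made up. A row lasts 1/8 s, in which the tool goes at most 62.5 mm and 10.7 degrees, less where a joint would pass 70% of its speed; a pose out of reach is approached as far as the arm can. A call is refused whole if a number of a shift passes 1 or a number of a turn 1, either way. A call with a gripper value outside its range is refused whole. The fingers move at their own pace and stop on an object; FORCE is the grip in N (left out, the last holds). Time passes only in rows, so rows that do not move let the fingers close. It gives the time, the measured TCP pose, the force, the opening and the grip force at its end, in the units of the state.
- arm.read_state(): the state, without advancing time (a new reading comes with each control period).
- arm.read_camera(name): name is "side" or "top"; returns the picture (480x640x3 uint8, red, green, blue); there is no depth.
- arm.camera_model(name): a dict with "fx", "fy", "cx", "cy" (pixels), "R" (3x3) and "t" (3): a world point X has camera coordinates R X + t. Camera axes: x right, y down, z forward; pixel columns grow to the right and rows downward; lengths in mm; the calibration is good to about 2 mm. A picture is of the moment at which its call begins. camera_model takes no time and is no camera call.
- arm.job_done(): hands the job in; it is judged then, once.
Trained networks look in the newest picture that a camera, given by its name, has taken for a name from the list of things; names that differ only in an ending like _2 or _b are one class to them, and where a whole thing is asked for, a point or a joint stands for the part that bears it (a point fixed in the world has none). Each returns a list of dicts, best first, with "p" (0 to 1); they miss things now and then, are a little off and sometimes report something else, mostly with a low value. They report only what shows in the picture. A call takes as long as a camera call.
- arm.recognise(thing, camera): "bbox" ([centre column, centre row, width, height] in pixels, round what is visible of it).
- arm.landmark_of(thing, camera): "uv" ([column, row] in pixels: a listed point, or the origin of a listed thing).
The state is a dict: "time": time; "joint_pos": joint angles; "qd": joint speeds; "tau": joint torques, N m; "position": TCP position; "orientation": TCP orientation; "ft_force": force on the tool from outside, world axes, zero at the start; "ft_torque": the same for the moment, N m; "grip_width": finger opening in mm; "grip_force": force on a finger pad.
Only numpy, scipy, OpenCV 4.12 (cv2) and the standard library are available. Lean on these libraries where they do the work, as an engineer would, in place of code of your own. Each camera call takes 0.05 s, during which the arm holds its last target. There are 200 camera calls.

TASK

Stand the amber glass bottle with the blue cap upright on the bed of the blue ratchet clamp, between its two jaws, so that its stuck cap can be worked on. Then take the red T-handle and pump it in full strokes, the jaw advancing one tooth each time, until you feel that the bottle is clamped with about 35 N; stop there, because above 60 N the glass cracks, and leave the handle back at its rest. Do not disturb the other glassware and bottles.

Things in the scene. Friction and masses are not known exactly. Their poses are not given: they have to be found in the camera images.
- clamp: Blue bench clamp, fixed. Plate 100 x 350 x 10 mm; origin on the worktop under it, z up, y along the clamp toward the back jaw; plate from y = -170 to +180 mm. Lever pivot: axis along x, at y = -70 mm, z = 84 mm. A toothed bar pushes the front jaw (grey, black V pad, top 55 mm above worktop) to +y: 6 mm a tooth, a pawl keeps each tooth gained. Where the front jaw starts varies and is not measured.
- shoe: Back jaw: flat black face 64 x 44 mm looking to the clamp's -y, top 58 mm above the worktop, fixed. Origin at the foot of the face, on the bed. Clamping force = force between it and the bottle. The pad slides the bottle against it; then the pad's spring (2.5 N/mm) is compressed: every further tooth adds 13 to 15 N.
- seat (a point): Point on the bed (10 mm above the worktop) about midway between the open jaws: the bottle's axis goes here, at least 4 mm are then free toward either jaw. The gap between the jaws starts 9 to 21 mm wider than the bottle.
- handle (a point): Middle of the red T-handle: round bar 21 mm thick, 72 mm long along the clamp's x, on a stem 8 mm thick. At rest 188 mm above the worktop, 106 mm from the pivot, leaning 0.17 rad toward the back jaw. A stroke swings it 33 to 38 mm toward the clamp's -y, nearly level. Take it from above, fingers closing along the clamp's y; the bar may turn between the pads.
- lever (a joint): Lever angle, rad: 0 at rest, grows as the handle swings to the clamp's -y, stop at 0.36. A tooth is gained when a pull passes 0.27 (free) to 0.3 (loaded); return it below 0.03 for the next; a weak spring returns it when let go. Pull on the handle at the end of a stroke: about 5 N with the jaw free, plus 0.27 N per N of clamping force, which falls 3 to 10 N as the tooth settles on the return.
- bottle: Amber glass reagent bottle with paper label and blue screw cap (cap fixed), 0.33 to 0.55 kg. Origin at the centre of its underside, z up. Round body 72 mm in diameter up to 105 mm high, then a tapering shoulder; cap 40 mm in diameter from 138 to 160 mm high. Grip it by the cap from above, fingertips 145 to 150 mm above its underside.
- beaker: Glass beaker, 73 mm wide, 94 mm high, bystander; origin at its underside.
- wash_bottle: White squeeze bottle with green top and bent spout, 80 mm wide, 214 mm high, bystander; origin at its underside.
- black_vial: Small glass vial with black cap, 23 mm wide, 62 mm high, bystander; origin at its underside.

How it is judged (in metres and radians):
On the way, in this order (a step that is already met when the one before it is completed fails the run):
1. the bottle stands upright on the bed between the jaws, let go (x of bottle in the frame of clamp between -0.02 and 0.02 m and y of bottle in the frame of clamp between 0.095 and 0.13 m and z of bottle in the frame of clamp between 0.005 and 0.016 m and angle between bottle's own z axis and vertical below 0.1 rad and contact force between the fingers and bottle below 0.1 N), for 0.2 s.
2. the handle is pulled a first time (value of joint lever above 0.22 rad).
3. the handle is brought back (value of joint lever below 0.05 rad).
4. the handle is pulled again (value of joint lever above 0.22 rad).
At the end, for the whole second after the job is handed in: The bottle stands upright (within 0.1 rad) and still on the bed between the jaws, within 20 mm of the clamp's middle line, the ratchet clamps it against the back jaw with 20 to 50 N, and the handle is back at rest (lever below 0.05 rad) (x of bottle in the frame of clamp between -0.02 and 0.02 m and y of bottle in the frame of clamp between 0.095 and 0.13 m and z of bottle in the frame of clamp between 0.005 and 0.016 m and angle between bottle's own z axis and vertical below 0.1 rad and contact force between shoe and bottle between 20 and 50 N and value of joint lever below 0.05 rad and linear speed of bottle below 0.01 m/s); the robot touches nothing.
It fails at once if the bottle is pressed against the back jaw with more than 60 N (contact force between shoe and bottle above 60 N).
It fails at once if the beaker is knocked over or shifted by more than 30 mm (distance of beaker from where it was at the start of the episode above 0.03 m or angle between beaker's own z axis and vertical above 0.3 rad).
It fails at once if the wash bottle is knocked over or shifted by more than 30 mm (distance of wash_bottle from where it was at the start of the episode above 0.03 m or angle between wash_bottle's own z axis and vertical above 0.3 rad).
It fails at once if the black vial is knocked over or shifted by more than 30 mm (distance of black_vial from where it was at the start of the episode above 0.03 m or angle between black_vial's own z axis and vertical above 0.3 rad).
It also fails if it takes over 67 s, if anything falls off the work surface, if the arm or the gripper's body presses on something with over 40 N, if the wrist force passes 120 N, or if a joint passes its speed limit or range.

## Working session

There is one attempt and no reset: what is moved stays moved. The work goes in short steps, Python scripts to look and compute and a shell command to move; the robot and the scene stay as the last step left them, time stands still between calls to the robot, and variables do not carry over. Pictures are saved under pics/ and viewed, at most 10 in all, crops included, and the job is handed in when it is done.

```bash
mkdir -p pics; cat > h.py <<'E'
import numpy as np, cv2
from rig import arm
from scipy.optimize import least_squares
def ray(cam,uv):
    m=arm.camera_model(cam);R=np.array(m["R"]);t=np.array(m["t"])
    d=R.T@np.array([(uv[0]-m["cx"])/m["fx"],(uv[1]-m["cy"])/m["fy"],1]);return -R.T@t,d/np.linalg.norm(d)
def onz(cam,uv,z):
    o,d=ray(cam,uv);return o+d*(z-o[2])/d[2]
def tri(us,ut):
    A=[];b=[]
    for c,u in(("side",us),("top",ut)):
        o,d=ray(c,u);P=np.eye(3)-np.outer(d,d);A.append(P);b.append(P@o)
    return np.linalg.lstsq(np.vstack(A),np.hstack(b),rcond=None)[0]
def proj(cam,X):
    m=arm.camera_model(cam);c=np.array(m["R"])@X+np.array(m["t"]);return [m["fx"]*c[0]/c[2]+m["cx"],m["fy"]*c[1]/c[2]+m["cy"]]
E
python3 - <<'E'
from h import *
np.set_printoptions(precision=1,suppress=True)
for c in("side","top"):
    cv2.imwrite(f"pics/{c}0.png",arm.read_camera(c)[:,:,::-1])
    m=arm.camera_model(c);print(c,-np.array(m["R"]).T@m["t"],m["fx"])
L={}
for th,z in(("clamp",0),("shoe",10),("seat",10),("handle",188),("bottle",0),("beaker",0),("wash_bottle",0),("black_vial",0)):
    for c in("side","top"):
        r=arm.landmark_of(th,c)
        for q in r[:2]: print(th,c,round(q["p"],2),np.array(q["uv"]),onz(c,q["uv"],z))
        if r:L[th,c]=r[0]["uv"]
    if (th,"side") in L and (th,"top") in L: print("  tri",tri(L[th,"side"],L[th,"top"]))
s=arm.read_state();print(s["time"],s["orientation"],s["ft_force"],s["grip_width"])
E
```

```text
side [ -27.4 -933.7  518.1] 475.4686182457314
top [ 310.6  -14.6 1439. ] 480.9840377257755
clamp side 0.95 [291.  301.4] [458.5  -7.9   0. ]
clamp side 0.48 [299.4 232.6] [742.8 442.8   0. ]
clamp top 0.81 [308.6 266. ] [458.    5.8   0. ]
clamp top 0.6 [248.4 203.2] [651.5 190.3   0. ]
  tri [461.6   4.6  -6.5]
shoe side 0.75 [265.5 276.9] [464.7 142.7  10. ]
shoe side 0.57 [269.4 282.6] [456.4 103.   10. ]
shoe top 0.48 [263.3 264.8] [460.9 140.8  10. ]
  tri [462.  140.1  11.4]
seat side 0.96 [266.2 284.4] [444.6  97.8  10. ]
seat top 0.89 [274.  266.8] [454.8 108.8  10. ]
  tri [453.1 110.4   3.4]
handle side 0.62 [288.2 302.2] [ 277.4 -343.7  188. ]
handle side 0.55 [302.  235.1] [459.2 -75.2 188. ]
handle top 0.69 [331.3 256.7] [463.1 -56.3 188. ]
  tri [458.6 -51.   21.5]
bottle side 0.79 [244.5 258.9] [483.3 324.5   0. ]
bottle top 0.77 [206.1 255.1] [491.6 314.6   0. ]
bottle top 0.65 [428.  245.1] [ 520.9 -355.4    0. ]
  tri [485.9 316.    2.9]
beaker side 0.57 [313.7 262.4] [636.6 175.6   0. ]
beaker top 0.64 [250.6 201.9] [655.6 183.7   0. ]
  tri [651.1 187.3  -5.9]
wash_bottle side 0.91 [405.8 361.2] [ 513.1 -357.9    0. ]
wash_bottle top 0.91 [427.8 245. ] [ 521.2 -354.8    0. ]
  tri [ 519.7 -354.3   -3.9]
black_vial side 0.84 [355.2 365.3] [ 426.5 -313.7    0. ]
black_vial top 0.43 [418.7 276.8] [ 425. -324.    0.]
black_vial top 0.32 [259.8 264.2] [463.7 152.5   0. ]
  tri [ 422.9 -321.7    6.2]
0.9 [ 0.6  3.1 -0. ] [ 0.3 -0.  -0.6] 88.1550667893543
```

View pics/side0.png

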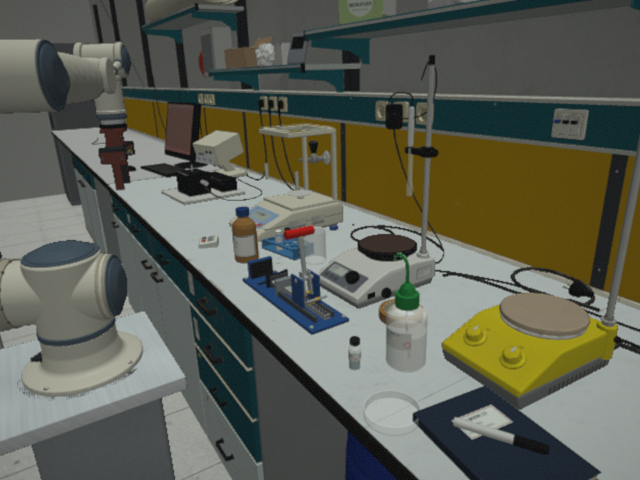

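View pics/top0.png

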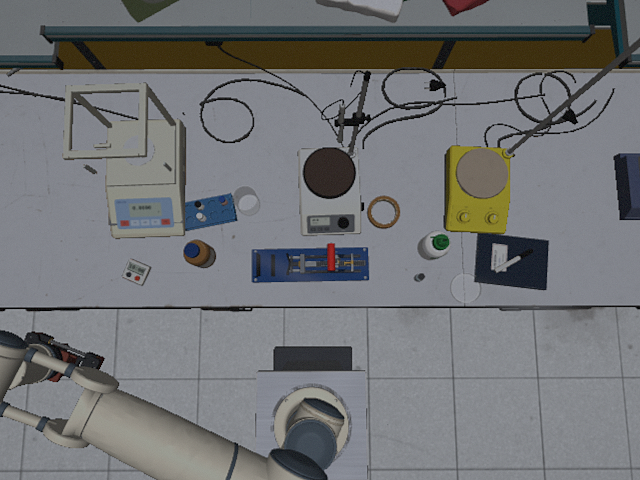

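The side view shows the amber bottle at (245,240), the clamp at (295,295) with its red handle at (300,232), and the black jaw at about (260,268). The top view shows the cap at (193,248), the plate spanning columns 251–368, the handle at (331,257), the beaker at (250,200) and the vial and wash bottle at (419,277) and (435,243). Next I'll refine the cap, plate and handle positions by colour.

```bash
python3 - <<'E'
from h import *
from scipy.spatial.transform import Rotation as Ro
np.set_printoptions(precision=1,suppress=True)
def blob(c,box,lo,hi):
    im=cv2.imread(f"pics/{c}0.png");x0,y0,x1,y1=box
    h=cv2.cvtColor(im[y0:y1,x0:x1],cv2.COLOR_BGR2HSV);m=cv2.inRange(h,lo,hi)
    n,l,s,ce=cv2.connectedComponentsWithStats(m);i=1+np.argmax(s[1:,4])
    return ce[i]+[x0,y0],s[i],(l==i).astype(np.uint8)
B=((100,90,40),(130,255,255));Rd=((0,150,80),(8,255,255))
t=blob("top",(180,232,220,270),*B);s=blob("side",(230,200,262,225),*B)
print("cap",t[0],s[0],t[1],s[1],onz("top",t[0],155),tri(s[0],t[0]))
t=blob("top",(320,235,345,280),*Rd);s=blob("side",(275,215,325,245),*Rd)
print("handle",t[0],s[0],onz("top",t[0],188),tri(s[0],t[0]))
r=cv2.minAreaRect(cv2.findNonZero(t[2]));print(r)
t=blob("top",(240,235,380,290),*B)
pts=cv2.findNonZero(t[2]).reshape(-1,2)+[240,235];r=cv2.boxPoints(cv2.minAreaRect(pts.astype(np.float32)))
P=np.array([onz("top",p,10) for p in r]);print("plate",P,P.mean(0))
st=arm.read_state();print(Ro.from_rotvec(st["orientation"]).as_matrix())
im=cv2.imread("pics/top0.png")[225:300,180:390];cv2.imwrite("pics/c1.png",cv2.resize(im,None,fx=3.8,fy=3.8,interpolation=2))
E
```

```text
cap [191.2 249.7] [242.3 211.2] [  4  11  15  15 166] [  6   7  13  10 106] [486.7 319.8 155. ] [487.8 321.3 148.9]
handle [330.9 257.2] [298.5 231.7] [461.9 -55.1 188. ] [461.7 -55.1 190.1]
((10.5, 22.0), (26.0, 7.0), 90.0)
plate [[ 507.6  177.2   10. ]
 [ 514.  -171.4   10. ]
 [ 416.2 -171.5   10. ]
 [ 410.1  173.6   10. ]] [462.   2.  10.]
[[-0.9  0.4  0. ]
 [ 0.4  0.9 -0. ]
 [-0.  -0.  -1. ]]
```

View pics/c1.png

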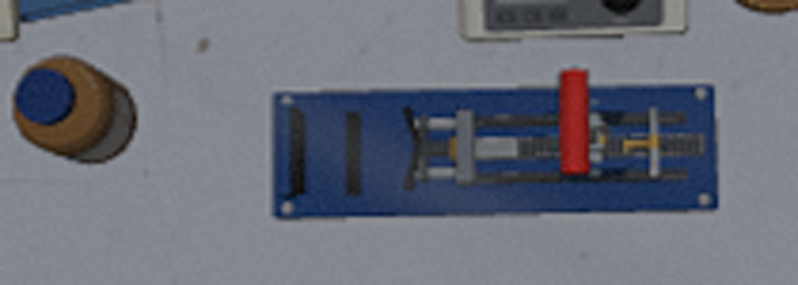

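The crop shows the shoe at crop column 300, the V pad at 410, and the cap centre at (45,95). I'll average a few more landmarks and get the exact tool axes.

```bash
python3 - <<'E'
from h import *
from scipy.spatial.transform import Rotation as Ro
np.set_printoptions(precision=2,suppress=True)
for th,z in(("shoe",10),("seat",10),("clamp",0),("bottle",0)):
    for c in("side","top"):
        a=[]
        for k in range(4):
            arm.read_camera(c);r=arm.landmark_of(th,c)
            if r:a.append(onz(c,r[0]["uv"],z)[:2])
        print(th,c,np.array(a).round(1).tolist())
st=arm.read_state();print(Ro.from_rotvec(st["orientation"]).as_matrix(),st["position"],st["time"])
for u in((260,265),(287.1,265),(289.7,265)):print(onz("top",u,56))
im=cv2.imread("pics/side0.png")[215:335,225:385];cv2.imwrite("pics/c2.png",cv2.resize(im,None,fx=5,fy=5,interpolation=2))
E
```

```text
shoe side [[470.5, 155.2], [464.7, 138.6], [474.7, 156.3], [472.0, 140.7]]
shoe top [[453.7, 150.0], [462.7, 146.2], [462.1, 161.7], [467.5, 153.8]]
seat side [[455.0, 120.6], [463.0, 108.5], [449.8, 93.9], [455.3, 107.8]]
seat top [[451.2, 107.9], [450.9, 111.5], [448.8, 107.3], [455.1, 107.1]]
clamp side [[452.2, -11.3], [461.7, 1.3], [461.6, -1.4]]
clamp top [[449.6, 4.9], [447.5, 0.7], [463.2, 1.6], [451.7, 8.8]]
bottle side [[496.5, 321.9], [497.3, 329.6], [488.7, 336.0], [484.1, 309.7]]
bottle top [[494.9, 312.6], [496.1, 322.9], [495.2, 320.7], [500.7, 311.3]]
[[-0.93  0.36 -0.  ]
 [ 0.36  0.93  0.  ]
 [ 0.   -0.   -1.  ]] [215.74 559.89 222.62] 4.1
[455.45 145.34  56.  ]
[455.32  67.12  56.  ]
[455.3   59.61  56.  ]
```

View pics/c2.png

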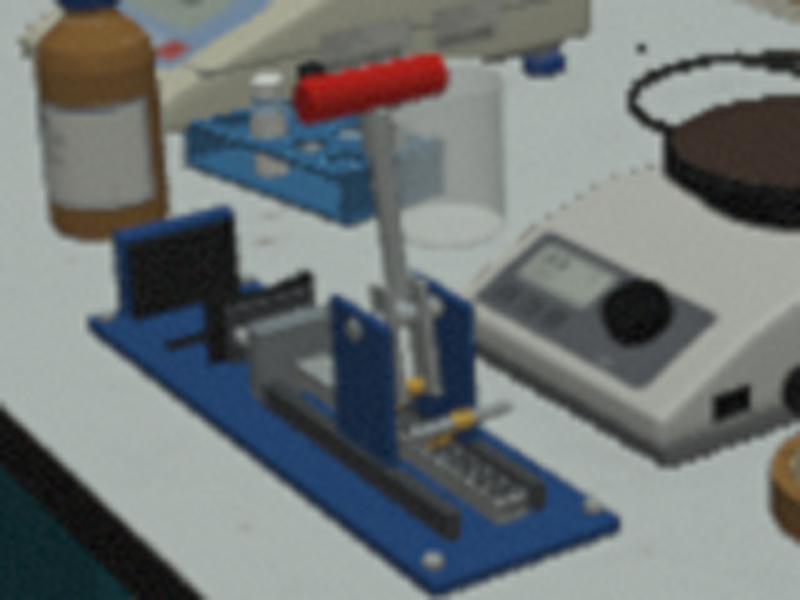

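```bash
python3 -m crank '[[100,0,0,0,-1],[100,0,0,0,-1],[100,0,0,0,-0.21]]' 25; python3 -m crank '[[100,-0.556,-0.51,0,0],[100,-0.556,-0.51,0,0],[100,-0.556,-0.51,0,0],[100,-0.556,-0.51,0,0],[100,-0.556,-0.51,0,0],[100,-0.556,-0.51,0,0],[100,-0.556,-0.51,0,0],[100,-0.556,-0.51,0,0]]' ; python3 -m crank '[[100,0,0,0,0],[100,0,0,0,0]]'
cat > st.py <<'E'
from h import *
from scipy.spatial.transform import Rotation as Ro
import sys
s=arm.read_state();R=Ro.from_rotvec(s["orientation"]).as_matrix()
np.set_printoptions(precision=3,suppress=True)
print("t",s["time"],"pos",s["position"],"yaw",np.degrees(np.arctan2(-R[0,1],R[1,1])),"tilt",R[:2,2],"F",s["ft_force"],"w",s["grip_width"],"gf",s["grip_force"])
if len(sys.argv)>3:
    d=np.array([float(v) for v in sys.argv[1:4]])-s["position"];print("rows units",R.T@d/60)
E
python3 st.py 487 320 147
```

```text
time: 4.47
position: [215.8, 559.9, 222.6]
orientation: [-0.029, 3.141, 0.0]
ft_force: [-0.3, -0.3, 0.3]
grip_width: 88.0
grip_force: 0.0
time: 5.48
position: [488.0, 318.8, 222.8]
orientation: [-0.024, 3.141, 0.0]
ft_force: [1.0, 0.0, -0.3]
grip_width: 87.9
grip_force: 0.0
time: 5.72
position: [486.7, 320.1, 222.6]
orientation: [0.026, -3.141, -0.0]
ft_force: [-0.6, 0.3, 0.4]
grip_width: 87.2
grip_force: 0.0
t 5.725 pos [486.714 320.139 222.578] yaw 0.9304407538365047 tilt [-0.  0.] F [-0.64   0.256  0.354] w 87.2119922700132 gf 0.0
rows units [-0.005 -0.003  1.26 ]
```

```bash
python3 -m crank '[[100,0,0,0.42,0],[100,0,0,0.42,0],[100,0,0,0.3,0],[100,0,0,0.12,0],[100,0,0,0,0]]'; python3 -m crank '[[0,0,0,0,0],[0,0,0,0,0],[0,0,0,0,0],[0,0,0,0,0],[0,0,0,0,0],[0,0,0,0,0]]' 35; python3 - <<'E'
from h import *
for c,b in(("side",(170,140,330,260)),("top",(120,190,280,310))):
    im=arm.read_camera(c)[:,:,::-1];cv2.imwrite(f"pics/{c}g.png",im)
a=cv2.imread("pics/sideg.png")[140:290,170:370];b=cv2.imread("pics/topg.png")[180:330,120:320]
cv2.imwrite("pics/g.png",cv2.resize(np.hstack([a,b]),None,fx=2,fy=2,interpolation=2))
E
python3 st.py
```

```text
time: 6.35
position: [486.7, 320.2, 147.1]
orientation: [0.029, -3.141, 0.0]
ft_force: [-0.2, 0.7, -0.6]
grip_width: 87.5
grip_force: 0.0
time: 7.1
position: [486.9, 320.1, 147.1]
orientation: [0.028, -3.141, -0.001]
ft_force: [-0.2, 1.2, -0.1]
grip_width: 38.5
grip_force: 34.9
t 7.2 pos [486.938 320.057 147.025] yaw 1.0338703597454428 tilt [-0.  0.] F [0.331 0.203 0.252] w 38.579784948646726 gf 34.93640816624975
```

View pics/g.png

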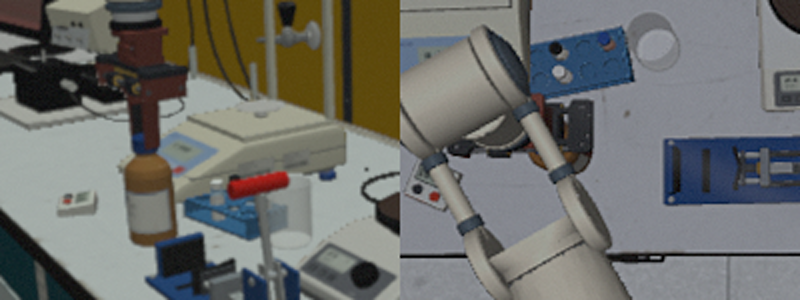

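The cap is gripped, with the bottle upright and held at (140,145) in the side crop. I'll lift it and carry it over.

```bash
python3 -m crank '[[0,0,0,-0.2,0],[0,0,0,-0.4,0],[0,0,0,-0.4,0],[0,0,0,-0.4,0],[0,0,0,-0.1,0],[0,0,0,0,0]]';  python3 -m crank '[[0,0.05,-0.25,0,0],[0,0.07,-0.5,0,0],[0,0.07,-0.6,0,0],[0,0.07,-0.6,0,0],[0,0.08,-0.6,0,0],[0,0.08,-0.5,0,0],[0,0.08,-0.4,0,0],[0,0.03,-0.13,0,0]]'; python3 -m crank '[[0,0,0,0,0],[0,0,0,0,0],[0,0,0,0,0]]'; python3 st.py 459 105 157
python3 - <<'E'
from h import *
a=arm.read_camera("side")[180:330,200:360,::-1];b=arm.read_camera("top")[190:340,200:400,::-1]
cv2.imwrite("pics/p1.png",np.hstack([cv2.resize(a,(400,375),interpolation=2),cv2.resize(b,(400,375),interpolation=2)]))
E
```

```text
time: 7.95
position: [486.9, 319.9, 236.6]
orientation: [0.028, -3.141, 0.001]
ft_force: [-1.0, 0.5, -5.0]
grip_width: 38.4
grip_force: 34.9
time: 8.95
position: [458.2, 102.9, 236.2]
orientation: [0.025, -3.14, 0.001]
ft_force: [0.5, 0.2, -4.5]
grip_width: 38.1
grip_force: 34.9
time: 9.32
position: [459.0, 105.2, 236.8]
orientation: [0.03, -3.141, -0.0]
ft_force: [0.7, 0.2, -5.1]
grip_width: 38.7
grip_force: 34.9
t 9.325 pos [459.031 105.249 236.789] yaw 1.0919204487736265 tilt [-0.  0.] F [ 0.695  0.235 -5.069] w 38.69530392743218 gf 34.87674099611468
rows units [-0.    -0.004  1.33 ]
```

View pics/p1.png

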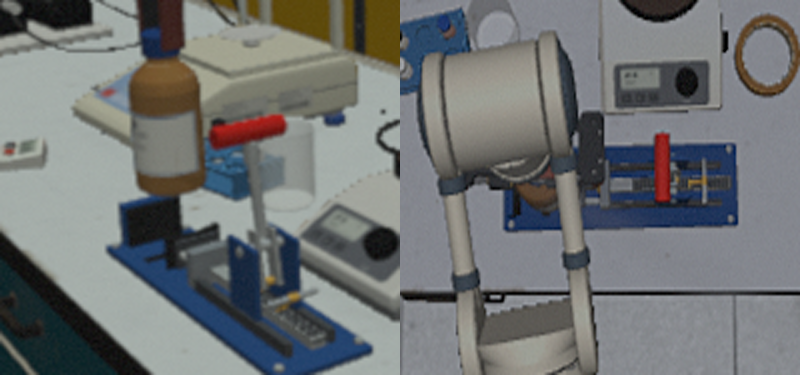

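The bottle hangs upright above the gap between the jaws. I'll lower it while watching the force.

```bash
python3 -m crank '[[0,0,0,0.25,0],[0,0,0,0.2,0],[0,0,0,0.15,0],[0,0,0,0,0]]'; python3 -m crank '[[0,0,0,0.15,0],[0,0,0,0.15,0],[0,0,0,0.15,0],[0,0,0,0,0],[0,0,0,0,0]]'; python3 st.py 459 105 157
```

```text
time: 9.93
position: [458.5, 104.5, 199.6]
orientation: [0.028, -3.139, 0.0]
ft_force: [-0.8, 0.4, -5.1]
grip_width: 38.6
grip_force: 34.9
time: 10.55
position: [459.1, 104.6, 174.2]
orientation: [-0.028, 3.141, 0.0]
ft_force: [0.3, 0.0, -4.9]
grip_width: 37.9
grip_force: 34.9
t 10.55 pos [459.098 104.576 174.212] yaw 1.0269618993271972 tilt [0. 0.] F [ 0.294  0.004 -4.865] w 37.88889988230479 gf 34.87690238747746
rows units [0.002 0.007 0.287]
```

```bash
python3 -m crank '[[0,0,0,0.14,0],[0,0,0,0.08,0],[0,0,0,0,0]]'; python3 -m crank '[[0,0,0,0.03,0],[0,0,0,0.03,0],[0,0,0,0,0],[0,0,0,0,0]]'; python3 st.py
python3 - <<'E'
from h import *
a=arm.read_camera("side")[180:330,200:360,::-1]
cv2.imwrite("pics/p2.png",cv2.resize(a,(640,600),interpolation=2))
E
```

```text
time: 10.92
position: [458.7, 104.5, 160.1]
orientation: [0.028, -3.14, 0.0]
ft_force: [-0.7, -0.1, -5.6]
grip_width: 38.0
grip_force: 34.9
time: 11.42
position: [459.0, 104.6, 157.3]
orientation: [-0.028, 3.141, -0.0]
ft_force: [0.7, 0.5, -5.7]
grip_width: 38.1
grip_force: 34.9
t 11.425 pos [459.04  104.574 157.28 ] yaw 1.0269294264847473 tilt [ 0. -0.] F [ 0.657  0.544 -5.731] w 38.104638807117674 gf 34.87637240104959
```

View pics/p2.png

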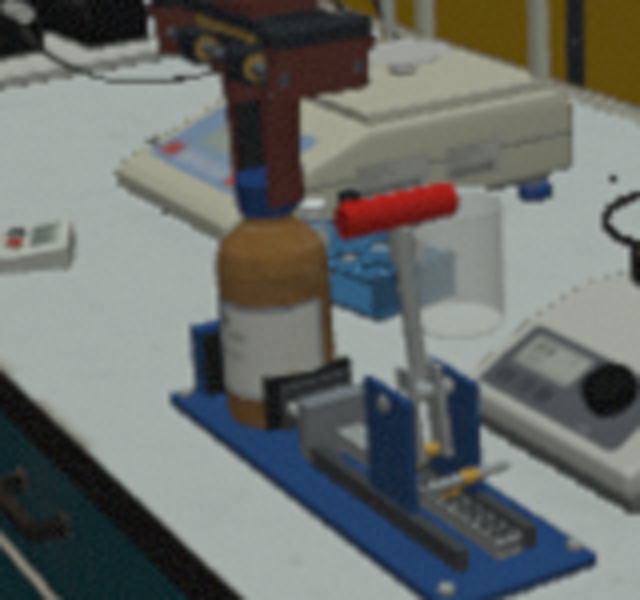

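The bottle sits upright between shoe and pad, but it isn't carried by the bed yet. I'll keep lowering in 1 mm steps until I feel contact.

```bash
for i in 1; do python3 -m crank '[[0,0,0,0.02,0],[0,0,0,0.01,0],[0,0,0,0,0]]'; done;  python3 st.py
```

```text
time: 11.85
position: [459.6, 104.7, 157.0]
orientation: [-0.028, 3.139, 0.001]
ft_force: [-0.7, 0.1, 5.2]
grip_width: 38.3
grip_force: 34.9
t 11.85 pos [459.623 104.73  157.035] yaw 1.030990214806035 tilt [0.003 0.001] F [-0.687  0.076  5.184] w 38.256557790969495 gf 34.93277085268346
```

```bash
python3 -m crank '[[100,0,0,0,0],[100,0,0,0,0],[100,0,0,0,0],[100,0,0,0,0]]'; python3 -m crank '[[100,0,0,-0.2,0],[100,0,0,-0.5,0],[100,0,0,-0.6,0],[100,0,0,-0.1,0],[100,0,0,0,0]]'; python3 - <<'E'
from h import *
np.set_printoptions(precision=1,suppress=True)
for k in range(2):
    im={c:arm.read_camera(c) for c in("side","top")}
for c,im in im.items():
    h=cv2.cvtColor(im[200:300,270:360],cv2.COLOR_RGB2HSV);m=cv2.inRange(h,(0,150,80),(8,255,255))
    n,l,s,ce=cv2.connectedComponentsWithStats(m);i=1+np.argmax(s[1:,4]);print(c,ce[i]+[270,200],s[i]); globals()[c]=ce[i]+[270,200]
print(tri(side,top),onz("top",top,188))
a=arm.read_camera("side")[180:330,200:360,::-1];cv2.imwrite("pics/p3.png",cv2.resize(a,(640,600),interpolation=2))
E
python3 st.py 462 -55 237
```

```text
time: 12.35
position: [458.9, 104.5, 155.2]
orientation: [0.028, -3.141, 0.0]
ft_force: [-0.4, -0.6, 0.4]
grip_width: 75.1
grip_force: 0.0
time: 12.98
position: [459.2, 104.6, 239.5]
orientation: [-0.028, 3.141, 0.0]
ft_force: [0.0, 0.2, 0.0]
grip_width: 87.7
grip_force: 0.0
side [298.4 231.7] [ 14  26  30  13 227]
top [330.8 256.9] [ 57  44   8  27 177]
[462.1 -54.9 189.9] [462.6 -55.1 188. ]
t 13.225 pos [458.612 104.506 238.077] yaw 1.0236480110170054 tilt [-0.002 -0.   ] F [-0.125  0.459  0.256] w 87.72408113583607 gf 0.0
rows units [-0.009 -2.659  0.019]
```

View pics/p3.png

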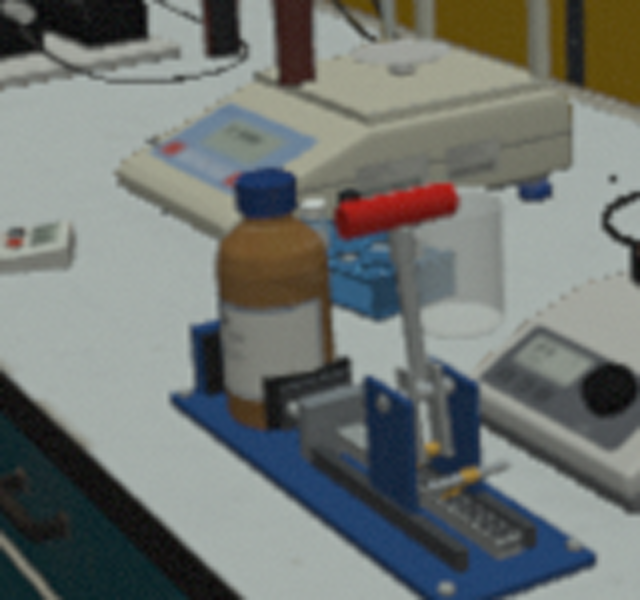

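The bottle stands upright and released, between the shoe and the pad. Now the handle, at (462,-55,189).

```bash
python3 -m crank '[[100,0,-0.3,0,0],[100,0,-0.6,0,0],[100,0,-0.7,0,0],[100,0,-0.6,0,0],[100,0,-0.36,0,0],[100,0,-0.1,0,0],[100,0,0,0,0]]'; python3 st.py 462 -55 170
```

```text
time: 14.1
position: [461.8, -54.8, 239.1]
orientation: [0.028, -3.141, -0.001]
ft_force: [-0.4, -0.6, 0.1]
grip_width: 87.8
grip_force: 0.0
t 14.1 pos [461.798 -54.8   239.062] yaw 1.0044232587511357 tilt [-0.001  0.   ] F [-0.429 -0.572  0.081] w 87.77958078334332 gf 0.0
rows units [-0.004 -0.004  1.151]
```

```bash
python3 -m crank '[[100,0,0,0.4,0],[100,0,0,0.4,0],[100,0,0,0.25,0],[100,0,0,0.1,0],[100,0,0,0,0]]'; python3 -m crank '[[10,0,0,0,0],[10,0,0,0,0],[10,0,0,0,0],[10,0,0,0,0],[10,0,0,0,0],[10,0,0,0,0]]' 20; python3 st.py
```

```text
time: 14.72
position: [461.9, -54.7, 170.6]
orientation: [-0.029, 3.141, 0.0]
ft_force: [0.9, -1.4, 0.5]
grip_width: 87.6
grip_force: 0.0
time: 15.48
position: [461.9, -55.0, 170.4]
orientation: [0.028, -3.141, -0.0]
ft_force: [0.4, -0.3, 0.3]
grip_width: 31.5
grip_force: 0.0
t 15.475 pos [461.867 -55.016 170.401] yaw 1.0235557212788486 tilt [-0.  0.] F [ 0.422 -0.297  0.286] w 31.454936315557852 gf 0.0
```

```bash
python3 -m crank '[[0,0,0,0,0],[0,0,0,0,0],[0,0,0,0,0]]' 25; python3 st.py; python3 -m crank '[[0,0,-0.2,0,0],[0,0,-0.2,0,0],[0,0,-0.18,0,0],[0,0,0,0,0]]'; python3 st.py
```

```text
time: 15.85
position: [461.8, -54.6, 170.4]
orientation: [0.029, -3.141, -0.001]
ft_force: [0.4, 2.5, 0.5]
grip_width: 20.3
grip_force: 25.0
t 15.85 pos [461.849 -54.649 170.411] yaw 1.0473702306654968 tilt [-0.     0.001] F [0.38  2.507 0.477] w 20.251353024520142 gf 24.99999761581421
time: 16.35
position: [462.6, -89.1, 171.9]
orientation: [-0.029, 3.14, 0.003]
ft_force: [-2.4, 5.0, 6.9]
grip_width: 20.5
grip_force: 25.0
t 16.35 pos [462.592 -89.072 171.891] yaw 1.0587679438929711 tilt [0.001 0.002] F [-2.355  5.037  6.891] w 20.462645213033113 gf 25.000016391277313
```

```bash
python3 -m crank '[[0,0,0.2,0,0],[0,0,0.2,0,0],[0,0,0.18,0,0],[0,0,0.01,0,0],[0,0,0,0,0]]'; python3 -m crank '[[0,0,-0.2,0,0],[0,0,-0.2,0,0],[0,0,-0.19,0,0],[0,0,0,0,0]]';python3 -m crank '[[0,0,0,0,0]]'
```

```text
time: 16.98
position: [462.2, -54.2, 170.7]
orientation: [-0.029, 3.141, 0.0]
ft_force: [0.9, -0.9, 3.3]
grip_width: 20.5
grip_force: 25.0
time: 17.48
position: [462.4, -88.5, 171.1]
orientation: [-0.03, 3.141, 0.007]
ft_force: [-0.7, 5.4, 6.5]
grip_width: 20.2
grip_force: 25.0
time: 17.6
position: [462.4, -88.4, 171.1]
orientation: [-0.03, 3.141, 0.006]
ft_force: [-1.1, 4.9, 6.1]
grip_width: 20.6
grip_force: 25.0
```

```bash
python3 -m crank '[[0,0,0.2,0,0],[0,0,0.2,0,0],[0,0,0.18,0,0],[0,0,0.01,0,0],[0,0,0,0,0]]'; python3 -m crank '[[0,0,-0.2,0,0],[0,0,-0.2,0,0],[0,0,-0.19,0,0],[0,0,0,0,0]]';python3 -m crank '[[0,0,0,0,0]]'
```

```text
time: 18.23
position: [461.9, -54.2, 170.1]
orientation: [0.029, -3.141, -0.001]
ft_force: [2.3, -1.0, -0.3]
grip_width: 20.7
grip_force: 25.0
time: 18.73
position: [462.3, -87.9, 171.7]
orientation: [-0.031, 3.141, 0.009]
ft_force: [-1.9, 7.8, 8.5]
grip_width: 20.6
grip_force: 25.0
time: 18.85
position: [462.3, -87.7, 171.8]
orientation: [-0.031, 3.141, 0.008]
ft_force: [-1.9, 7.7, 8.0]
grip_width: 20.5
grip_force: 25.0
```

```bash
python3 -m crank '[[0,0,0.2,0,0],[0,0,0.2,0,0],[0,0,0.18,0,0],[0,0,0.01,0,0],[0,0,0,0,0]]'; python3 -m crank '[[0,0,-0.2,0,0],[0,0,-0.2,0,0],[0,0,-0.2,0,0],[0,0,0,0,0]]';python3 -m crank '[[0,0,0,0,0]]'
```

```text
time: 19.48
position: [461.8, -54.2, 170.4]
orientation: [0.029, -3.141, -0.001]
ft_force: [1.0, -1.1, 4.3]
grip_width: 20.7
grip_force: 25.0
time: 19.98
position: [462.5, -87.7, 172.2]
orientation: [-0.032, 3.14, 0.011]
ft_force: [-3.4, 11.5, 12.1]
grip_width: 20.5
grip_force: 25.0
time: 20.1
position: [462.5, -87.5, 172.2]
orientation: [-0.032, 3.14, 0.01]
ft_force: [-3.5, 12.2, 11.6]
grip_width: 20.6
grip_force: 25.0
```

```bash
python3 -m crank '[[0,0,0.2,0,0],[0,0,0.2,0,0],[0,0,0.19,0,0],[0,0,0.01,0,0],[0,0,0,0,0]]'; python3 -m crank '[[0,0,-0.2,0,0],[0,0,-0.2,0,0],[0,0,-0.21,0,0],[0,0,0,0,0]]';python3 -m crank '[[0,0,0,0,0]]'
```

```text
time: 20.72
position: [462.0, -54.2, 170.3]
orientation: [-0.029, 3.141, 0.001]
ft_force: [1.2, -0.7, 3.0]
grip_width: 20.4
grip_force: 25.0
time: 21.22
position: [462.8, -87.8, 173.0]
orientation: [-0.033, 3.139, 0.012]
ft_force: [-4.5, 14.2, 15.3]
grip_width: 20.5
grip_force: 25.0
time: 21.35
position: [462.8, -87.7, 173.0]
orientation: [-0.033, 3.139, 0.011]
ft_force: [-2.4, 13.4, 15.0]
grip_width: 20.7
grip_force: 25.0
```

```bash
python3 -m crank '[[0,0,-0.03,0,0],[0,0,0,0,0]]'; python3 -m crank '[[0,0,0.2,0,0],[0,0,0.2,0,0],[0,0,0.2,0,0],[0,0,0.05,0,0],[0,0,0,0,0]]'; python3 st.py
```

```text
time: 21.6
position: [462.8, -88.6, 172.9]
orientation: [-0.035, 3.139, 0.014]
ft_force: [-3.1, 15.6, 15.4]
grip_width: 20.1
grip_force: 25.0
time: 22.22
position: [462.1, -54.2, 170.4]
orientation: [-0.028, 3.141, -0.001]
ft_force: [4.2, -2.5, 2.5]
grip_width: 20.5
grip_force: 25.0
t 22.225 pos [462.147 -54.213 170.406] yaw 1.0220987305152525 tilt [ 0.001 -0.001] F [ 4.24  -2.472  2.54 ] w 20.5211467592918 gf 25.00022202730179
```

At the end of the stroke I read 15.6 N, so about 39 N peak and roughly 29–36 N once the tooth settles. I'll stop pumping, let go, withdraw and check.

```bash
python3 -m crank '[[100,0,0,0,0],[100,0,0,0,0],[100,0,0,0,0],[100,0,0,0,0],[100,0,0,0,0],[100,0,0,0,0]]'; python3 -m crank '[[100,0,0,-0.3,0],[100,0,0,-0.5,0],[100,0,0,-0.5,0],[100,0,0,-0.5,0],[100,0,0,-0.2,0],[100,0,0,0,0],[100,0,0,0,0]]'; python3 - <<'E'
from h import *
a=arm.read_camera("side");h=cv2.cvtColor(a[200:260,270:330],cv2.COLOR_RGB2HSV);m=cv2.inRange(h,(0,150,80),(8,255,255))
n,l,s,ce=cv2.connectedComponentsWithStats(m);i=1+np.argmax(s[1:,4]);print("handle side px",ce[i]+[270,200],"rest 298.4 231.7")
cv2.imwrite("pics/p4.png",cv2.resize(a[180:330,200:360,::-1],(640,600),interpolation=2))
E
python3 st.py
```

```text
time: 22.98
position: [461.9, -53.8, 170.4]
orientation: [0.028, -3.141, -0.0]
ft_force: [0.2, 0.5, 0.1]
grip_width: 77.1
grip_force: 0.0
time: 23.85
position: [461.6, -53.8, 289.2]
orientation: [0.028, -3.14, -0.001]
ft_force: [0.4, -0.6, -0.5]
grip_width: 87.9
grip_force: 0.0
handle side px [298.25541126 231.73593074] rest 298.4 231.7
t 23.9 pos [461.573 -53.728 289.036] yaw 1.0272624615325763 tilt [-0.002  0.   ] F [ 1.05  -0.218 -0.167] w 87.83935309070722 gf 0.0
```

View pics/p4.png

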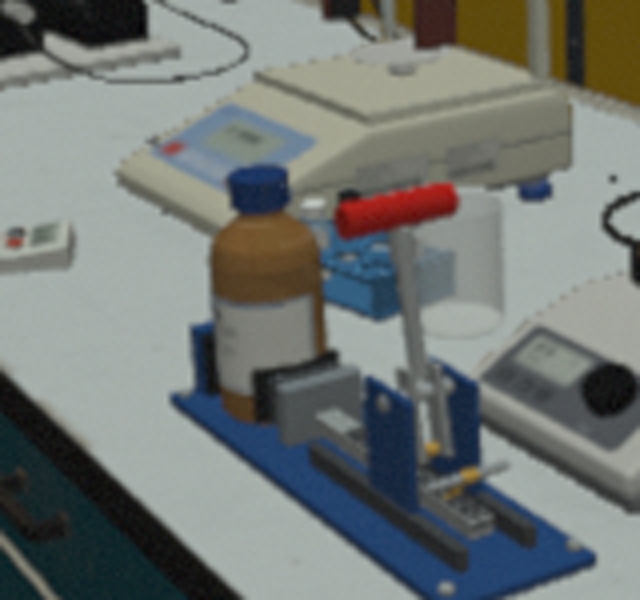

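The bottle is upright against the shoe and held by the pad, and the handle is back at its rest at (298,232). Handing in.

```bash
python3 -c "
from rig import arm
print(arm.job_done())"
```

```text
the job is handed in; nothing more can be done
None
```

The job is handed in: the bottle is clamped upright against the back jaw at an estimated 29–36 N after five strokes (worked out from the pull on the handle, not measured directly), the handle is back at rest, and nothing else was knocked in the views I checked; no verdict came back.

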